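# Weigh the honey sample on the pan balance

## Robot

A 6-joint arm with a two-finger parallel gripper is mounted at the origin on the work surface. World frame = base frame: x ahead of the robot, y to its left, z up, the work surface at z = 0. Lengths are in m, angles in rad, forces in N, time in s.
With the tool pointing down it reaches from about 0.325 to 0.85 m from the base axis. Payload 15.5 kg.
Tool frame: the origin (TCP) lies midway between the tips of the shut fingers; the grasp point (between the pads) lies 19 mm behind it; z points along the fingers, y is the line along which they close (so a half turn about z gives the same grasp; the last joint's range is limited). The gripper opens to 91 mm and grips with 3 to 60 N. Pads are 32 mm wide; open, the fingers measure 118 mm over their backs; the gripper's body (76 mm by 178 mm) begins 60 mm behind the grasp point.
Start: joints at [-1.268, 0.494, 1.345, -0, 1.302, -0.096], TCP at [0.242, -0.576, 0.214] pointing down, gripper open.
Joint ranges: [-2.91, 2.91], [-0.82, 2.16], [0.22, 2.67], [-1.22, 4.37], [0.12, 2.79], [-3.08, 3.08]. Speed limits (rad/s): [1.89, 1.89, 2.57, 3.01, 3.01, 3.01].

## Interface

Orientations are given as a unit quaternion [w, x, y, z].
In Python, from plant import arm gives the robot as it stands. The module is installed in compiled form; this text tells all that it offers. Calls block until the motion is done:
- arm.movep(position, orientation): joint-space move of the TCP to a pose.
- arm.move_l(position, attitude=None, velocity=0.15): straight line of the TCP; attitude=None keeps the orientation; velocity is the mean speed in m/s.
- arm.goto_joints(angles): joint-space move.
- arm.ungrasp() and arm.grab(strength=None): open the fingers fully, or close them until they stop; strength is the grip in N (None keeps the last).
- arm.dwell(seconds).
- arm.ik(position, orientation): joint angles nearest the present ones, or None.
- arm.camera(name): name is "scene" or "top"; returns a dict with "image" (480x640x3 uint8, red, green, blue), "fx", "fy", "cx", "cy" (pixels), "k1" (the pictures are not rectified: a ray, as slopes to the right and down, at radius r is drawn at 1 + k1 r^2 times it, then the intrinsics apply), "T" (4x4, takes a point from camera to world coordinates). Camera axes: x right, y up, looking along -z (the intrinsics and any distortion apply to the point x, -y, -z); pixel columns grow to the right and rows downward; lengths in m; the calibration is good to about 2 mm. A picture is of the moment at which its call begins. There is no depth.
A pose or a line that the arm cannot do raises arm.PlanningError and nothing moves.
- arm.finish_job(): hands the job in; it is judged then, once.
Trained networks look in the newest picture that a camera, given by its name, has taken for a name from the list of things; names that differ only in an ending like _2 or _b are one class to them, and where a whole thing is asked for, a point or a joint stands for the part that bears it (a point fixed in the world has none). Each returns a list of dicts, best first, with "p" (0 to 1); they miss things now and then, are a little off and sometimes report something else, mostly with a low value. They report only what shows in the picture. A call takes as long as a camera call. They do not tell look-alikes from the thing itself.
- arm.boxes_of(camera, thing): "location" ([column, row] in pixels, amid what is visible of it).
- arm.tip_of(camera, thing): "location" ([column, row] in pixels: a listed point, or the origin of a listed thing).
Readings, each from a call of its own:
- arm.read_t(): time.
- arm.read_joints(): joint angles.
- arm.read_joint_vel(): joint speeds.
- arm.read_effort(): joint torques, N m.
- arm.read_tool_pos(): TCP position.
- arm.read_ee_rot(): TCP orientation.
- arm.read_contact_force(): force on the tool from outside, world axes, zero at the start.
- arm.read_wrist_torque(): the same for the moment, N m.
- arm.read_finger_gap(): finger opening in m.
- arm.read_finger_force(): force on a finger pad.
Only numpy, scipy, OpenCV 4.12 (cv2) and the standard library are available. Lean on these libraries where they do the work, as an engineer would, in place of code of your own. Each camera call takes 0.05 s, during which the arm holds its last target. There are 200 camera calls.

## Task

Weigh the honey sample: put the bottle that stands on the yellow-edged sample sheet upright on the left pan of the balance (the robot's left), let it go, and then stand weights from the grey tray on the right pan until the beam floats level, with the red pointer at rest in the green band. Set each thing down gently, leave the sample and its weights standing on the pans for the reading, and keep the other weights upright and off the balance, on the tray or bench. Leave the other bottles and everything else on the bench undisturbed.

Things in the scene. Friction and masses are not known exactly. Their poses are not given: they have to be found in the camera images.
- balance: Over-and-under pan balance, fixed to the bench: blue-grey enamelled base 150 x 300 mm, two round steel pans side by side, and between them a post with a small indicator face (66 mm wide, 19 mm thick, top 195 mm above the bench) that carries a red pointer on both sides. Origin: centre of its base on the bench; x points away from the operator, y to the left pan, z up. It stands in a different place and yaw (up to 0.25 rad) each time.
- pan_left: Left pan, for the sample: flat steel disc of 150 mm diameter, centred 115 mm to the +y side of the balance's middle. Origin: the knife edge under it; its top face lies 30 mm above the origin (105 mm above the bench when level). It rises and sinks up to 14 mm with the beam and always stays horizontal, wherever the load stands on it.
- pan_right: Right pan, for the weights: the same disc, 115 mm to the -y side. Origin: the knife edge under it, top face 30 mm above the origin.
- beam (a joint): Tilt of the beam in rad: 0 level (pointer at the middle of the green band), positive = left pan down and right pan up, stops at +/-0.12 (pan 14 mm low or high). The beam is damped and settles in about a second. It has a restoring pull: each 10 g of difference between the pans tilts it 0.008 rad, so a difference of 100 g shows about 0.08 rad and 150 g or more lies on the stop. The green band spans +/-0.03 rad; level means that the pointer rests in it.
- sample_sheet: Sample sheet: white paper form with a yellow edge, 148 x 210 mm, flat on the bench. The bottle standing on it is the one to weigh. Origin: its centre.
- honey_a: 500 ml squeeze bottle of light amber honey with a yellow cap and a yellow label band. Body 70 mm diameter up to 105 mm, cone shoulder up to 140 mm, cap 40 mm diameter from 144 mm to 171 mm (best grip: the cap, from above, at about 157 mm). Origin: centre of its underside, z up. The three 500 ml bottles change places; each has its own gross mass, not known beforehand, between 490 and 715 g and close to a round hundred of grams.
- honey_b: 500 ml squeeze bottle of very dark honey with a yellow cap and a yellow label band. Body 70 mm diameter up to 105 mm, cone shoulder up to 140 mm, cap 40 mm diameter from 144 mm to 171 mm (best grip: the cap, from above, at about 157 mm). Origin: centre of its underside, z up. The three 500 ml bottles change places; each has its own gross mass, not known beforehand, between 490 and 715 g and close to a round hundred of grams.
- honey_c: 500 ml squeeze bottle of red-brown honey with a yellow cap and a yellow label band. Body 70 mm diameter up to 105 mm, cone shoulder up to 140 mm, cap 40 mm diameter from 144 mm to 171 mm (best grip: the cap, from above, at about 157 mm). Origin: centre of its underside, z up. The three 500 ml bottles change places; each has its own gross mass, not known beforehand, between 490 and 715 g and close to a round hundred of grams.
- weight_tray: Shallow grey plastic tray, fixed, 280 x 100 mm (long along its x), walls 14 mm high, floor 5 mm thick; holds the three weights in a row, 85 mm apart. Origin: centre of its underside.
- weight_500: 500 g machined aluminium weight standing in the tray: cylinder 54 mm diameter, 80 mm tall, with a small knob on top up to 98 mm (grip the cylinder from above, its upper part between the fingers). Origin: centre of its underside, z up. The weights change places in the tray.
- weight_200: 200 g machined aluminium weight standing in the tray: cylinder 40 mm diameter, 58 mm tall, with a small knob on top up to 76 mm (grip the cylinder from above, its upper part between the fingers). Origin: centre of its underside, z up. The weights change places in the tray.
- weight_100: 100 g machined aluminium weight standing in the tray: cylinder 32 mm diameter, 45 mm tall, with a small knob on top up to 63 mm (grip the cylinder from above, its upper part between the fingers). Origin: centre of its underside, z up. The weights change places in the tray.
- beaker: Glass beaker, 68 mm diameter, 90 mm tall, in front of the balance. Bystander: leave it alone. Origin: centre of its underside.
- small_honey_a: Small honey bottle, 53 mm diameter, 134 mm tall, behind the balance. Bystander: leave it alone. Origin: centre of its underside.
- small_honey_b: Small honey bottle, 53 mm diameter, 134 mm tall, behind the balance. Bystander: leave it alone. Origin: centre of its underside.
- dishes: Stack of three clear dishes, 92 mm diameter, 44 mm tall, behind the balance. Bystander: leave it alone. Origin: centre of its underside.
- spatula: Steel spatula, 200 mm long, lying behind the weight tray. Bystander: leave it alone. Origin: centre of its underside.
Things that resemble listed ones, but are neither listed nor needed, are in the scene too. Leave any blue or turquoise look-alike of the weight_200 alone.

How it is judged:
On the way:
1. the sample stands released on the left pan, pan down, no weight on the right pan yet ((((horizontal distance between honey_a and pan_left below 0.055 m and z of honey_a in the frame of pan_left between 0.024 and 0.036 m and angle between honey_a's own z axis and vertical below 0.08 rad) and contact force between honey_a and the fingers below 0.1 N) or ((horizontal distance between honey_b and pan_left below 0.055 m and z of honey_b in the frame of pan_left between 0.024 and 0.036 m and angle between honey_b's own z axis and vertical below 0.08 rad) and contact force between honey_b and the fingers below 0.1 N) or ((horizontal distance between honey_c and pan_left below 0.055 m and z of honey_c in the frame of pan_left between 0.024 and 0.036 m and angle between honey_c's own z axis and vertical below 0.08 rad) and contact force between honey_c and the fingers below 0.1 N)) and value of joint beam above 0.1 rad and horizontal distance between each of weight_500, weight_200, weight_100 and pan_right above 0.09 m), for 0.2 s.
At the end, for the whole second after the job is handed in: The sheet's bottle stands on the left pan within 55 mm of its centre, the other 500 ml bottles within 30 mm of their start; each weight stands upright on the right pan (within 70 mm of its centre) or off the balance, over 90 mm from both pan centres; the beam rests within 0.03 rad of level (((horizontal distance between honey_a and pan_left below 0.055 m and z of honey_a in the frame of pan_left between 0.024 and 0.036 m and angle between honey_a's own z axis and vertical below 0.08 rad) or (horizontal distance between honey_b and pan_left below 0.055 m and z of honey_b in the frame of pan_left between 0.024 and 0.036 m and angle between honey_b's own z axis and vertical below 0.08 rad) or (horizontal distance between honey_c and pan_left below 0.055 m and z of honey_c in the frame of pan_left between 0.024 and 0.036 m and angle between honey_c's own z axis and vertical below 0.08 rad)) and horizontal distance between each of honey_a, honey_b, honey_c and sample_sheet above 0.08 m and ((horizontal distance between honey_a and pan_left below 0.055 m and z of honey_a in the frame of pan_left between 0.024 and 0.036 m and angle between honey_a's own z axis and vertical below 0.08 rad) or distance of honey_a from where it was at the start of the episode below 0.03 m) and ((horizontal distance between honey_b and pan_left below 0.055 m and z of honey_b in the frame of pan_left between 0.024 and 0.036 m and angle between honey_b's own z axis and vertical below 0.08 rad) or distance of honey_b from where it was at the start of the episode below 0.03 m) and ((horizontal distance between honey_c and pan_left below 0.055 m and z of honey_c in the frame of pan_left between 0.024 and 0.036 m and angle between honey_c's own z axis and vertical below 0.08 rad) or distance of honey_c from where it was at the start of the episode below 0.03 m) and angle between each of weight_500, weight_200, weight_100's own z axis and vertical below 0.1 rad and ((horizontal distance between weight_500 and pan_right below 0.07 m and z of weight_500 in the frame of pan_right between 0.024 and 0.036 m and angle between weight_500's own z axis and vertical below 0.08 rad) or (horizontal distance between weight_500 and pan_left above 0.09 m and horizontal distance between weight_500 and pan_right above 0.09 m and height (world z) of weight_500 below 0.02 m)) and ((horizontal distance between weight_200 and pan_right below 0.07 m and z of weight_200 in the frame of pan_right between 0.024 and 0.036 m and angle between weight_200's own z axis and vertical below 0.08 rad) or (horizontal distance between weight_200 and pan_left above 0.09 m and horizontal distance between weight_200 and pan_right above 0.09 m and height (world z) of weight_200 below 0.02 m)) and ((horizontal distance between weight_100 and pan_right below 0.07 m and z of weight_100 in the frame of pan_right between 0.024 and 0.036 m and angle between weight_100's own z axis and vertical below 0.08 rad) or (horizontal distance between weight_100 and pan_left above 0.09 m and horizontal distance between weight_100 and pan_right above 0.09 m and height (world z) of weight_100 below 0.02 m)) and value of joint beam between -0.03 and 0.03 rad and velocity of joint beam between -0.03 and 0.03 rad/s); the robot touches nothing.
It fails at once if a small bottle, the dishes, the beaker or the spatula moved more than 40 mm (distance of any of beaker, small_honey_a, small_honey_b, dishes, spatula from where it was at the start of the episode above 0.04 m).
It fails at once if a pan pressed with more than 35 N (contact force between anything else and pan_left above 35 N or contact force between anything else and pan_right above 35 N).
It fails at once if a bottle or weight dropped: let go with its foot more than 10 mm above its pan ((z of honey_a in the frame of pan_left above 0.04 m and contact force between honey_a and anything else below 0.02 N) or (z of honey_b in the frame of pan_left above 0.04 m and contact force between honey_b and anything else below 0.02 N) or (z of honey_c in the frame of pan_left above 0.04 m and contact force between honey_c and anything else below 0.02 N) or (z of weight_500 in the frame of pan_right above 0.04 m and contact force between weight_500 and anything else below 0.02 N) or (z of weight_200 in the frame of pan_right above 0.04 m and contact force between weight_200 and anything else below 0.02 N) or (z of weight_100 in the frame of pan_right above 0.04 m and contact force between weight_100 and anything else below 0.02 N)).
It also fails if it takes over 67 s, if anything falls off the work surface, if the arm or the gripper's body presses on something with over 40 N, if the wrist force passes 120 N, or if a joint passes its speed limit or range.

## Working session

There is one attempt and no reset: what is moved stays moved. The work goes in short steps, each a Python script; the robot and the scene stay as the last script left them, time stands still between calls to the robot, and variables do not carry over. Pictures are saved under pics/ and viewed, at most 10 in all, crops included, and the job is handed in when it is done.

```bash
mkdir -p pics; cat > h.py <<'E'
import numpy as np, cv2
from plant import arm
def ray(c,px):
    k=np.array([[c['fx'],0,c['cx']],[0,c['fy'],c['cy']],[0,0,1.]])
    u=cv2.undistortPoints(np.array([[px]],float),k,np.array([c['k1'],0,0,0.]))[0,0]
    T=np.array(c['T']); return T[:3,3],T[:3,:3]@np.array([u[0],-u[1],-1])
def onz(c,px,z):
    o,d=ray(c,px); return o+d*(z-o[2])/d[2]
def proj(c,p):
    T=np.array(c['T']); q=T[:3,:3].T@(np.array(p)-T[:3,3]); a=np.array([q[0]/-q[2],-q[1]/-q[2]])
    a=a*(1+c['k1']*(a@a)); return np.array([a[0]*c['fx']+c['cx'],a[1]*c['fy']+c['cy']])
def save(c,n,box=None,s=1):
    im=c['image'][:,:,::-1]
    if box: im=im[box[1]:box[3],box[0]:box[2]]
    cv2.imwrite('pics/'+n,cv2.resize(im,None,fx=s,fy=s,interpolation=cv2.INTER_CUBIC))
E
python3 - <<'E'
from h import *
np.set_printoptions(precision=3,suppress=True)
for n in('top','scene'):
    c=arm.camera(n); save(c,n+'0.png'); print(n,np.array(c['T'])[:3,3],c['fx'],c['k1'])
    for t in 'balance pan_left pan_right sample_sheet honey_a weight_tray weight_500 weight_200 weight_100 beaker'.split():
        for r in arm.tip_of(n,t)[:5]:
            z=.075 if 'pan' in t else .005 if 'weight_' in t else 0
            print(t,round(r['p'],2),np.array(r['location']),onz(c,r['location'],z))
print(arm.read_t(),arm.read_ee_rot())
E
```

```text
top [0.216 0.036 1.77 ] 598.9224368963738 -0.00912356520146704
balance 0.72 [318.5 240.6] [0.615 0.039 0.   ]
pan_left 0.9 [283.8 241.6] [0.597 0.14  0.075]
pan_right 0.8 [363.1 230.3] [ 0.627 -0.091  0.075]
sample_sheet 0.88 [220.1 286.9] [0.48  0.336 0.   ]
honey_a 0.88 [156.2 263.1] [0.556 0.529 0.   ]
honey_a 0.82 [210.8 234. ] [0.642 0.366 0.   ]
honey_a 0.58 [222.4 288.6] [0.474 0.329 0.   ]
weight_tray 0.83 [448.4 285.2] [ 0.471 -0.344  0.005]
weight_tray 0.34 [219.6 287.2] [0.478 0.336 0.005]
weight_500 0.71 [450.2 253.5] [ 0.567 -0.356  0.005]
weight_500 0.57 [483.8 285.3] [ 0.468 -0.449  0.005]
weight_500 0.54 [450.3 281.1] [ 0.483 -0.351  0.005]
weight_500 0.45 [409. 275.] [ 0.504 -0.229  0.005]
weight_200 0.71 [450.2 253.5] [ 0.567 -0.356  0.005]
weight_200 0.57 [483.8 285.3] [ 0.468 -0.449  0.005]
weight_200 0.54 [450.3 281.1] [ 0.483 -0.351  0.005]
weight_200 0.45 [409. 275.] [ 0.504 -0.229  0.005]
weight_100 0.71 [450.2 253.5] [ 0.567 -0.356  0.005]
weight_100 0.57 [483.8 285.3] [ 0.468 -0.449  0.005]
weight_100 0.54 [450.3 281.1] [ 0.483 -0.351  0.005]
weight_100 0.45
[... 697 characters left out ...]
500 0.79 [149.8 420.2] [ 0.471 -0.455  0.005]
weight_500 0.65 [162.4 359.6] [ 0.401 -0.34   0.005]
weight_500 0.64 [226.8 390.9] [ 0.567 -0.347  0.005]
weight_200 0.88 [192.4 380. ] [ 0.49  -0.355  0.005]
weight_200 0.79 [149.8 420.2] [ 0.471 -0.455  0.005]
weight_200 0.65 [162.4 359.6] [ 0.401 -0.34   0.005]
weight_200 0.64 [226.8 390.9] [ 0.567 -0.347  0.005]
weight_100 0.88 [192.4 380. ] [ 0.49  -0.355  0.005]
weight_100 0.79 [149.8 420.2] [ 0.471 -0.455  0.005]
weight_100 0.65 [162.4 359.6] [ 0.401 -0.34   0.005]
weight_100 0.64 [226.8 390.9] [ 0.567 -0.347  0.005]
beaker 0.85 [247.2 257.6] [0.382 0.018 0.   ]
beaker 0.51 [229.1 391.2] [ 0.569 -0.344  0.   ]
1.1 [0.    0.98  0.198 0.   ]
```

View pics/top0.png

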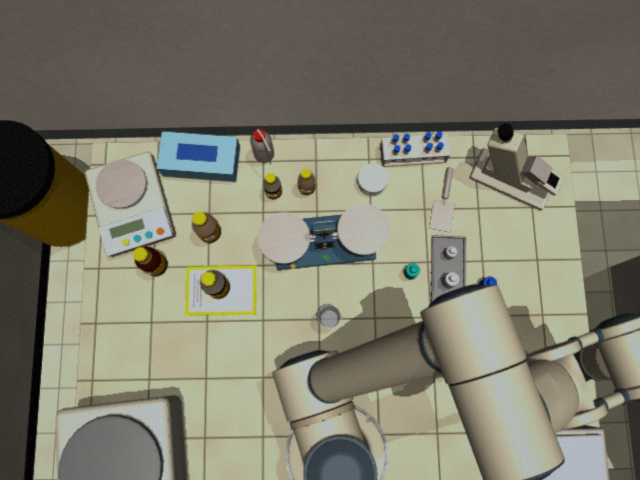

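View pics/scene0.png

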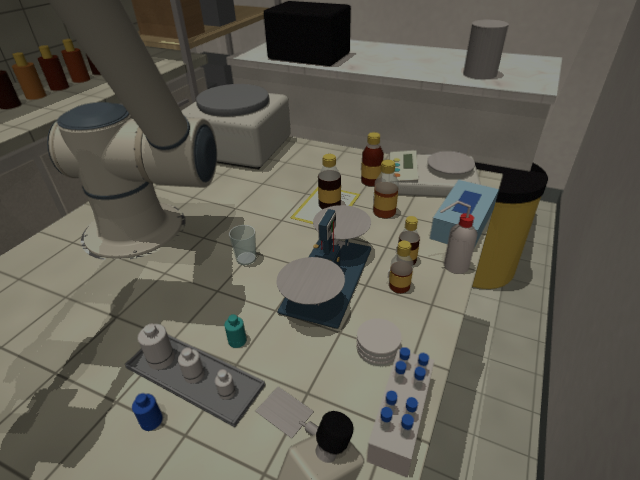

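The top view shows three 500 ml bottles at (205,226), (151,261) and (213,284). Only the very dark one at (213,284), scene (330,187), stands on the yellow-edged sheet, so it is the sample (honey_b).

The aluminium weights in the tray, in the scene view, are the 500 at (155,343), the 200 at (190,363) and the 100 at (224,383). The teal (235,331) and blue (147,411) look-alikes are off the tray and not wanted. I'll confirm this in a crop and measure the cap colour.

```bash
cat >> h.py <<'E'
def cap(c,p):
    "yellow cap blob centroid near predicted world point"
    u=proj(c,p); m=cv2.inRange(cv2.cvtColor(c['image'],cv2.COLOR_RGB2HSV),(20,150,90),(34,255,255))
    n,l,s,ce=cv2.connectedComponentsWithStats(m); k=[i for i in range(1,n) if s[i,4]>25]
    i=min(k,key=lambda i:np.hypot(*(ce[i]-u))); return ce[i],s[i]
E
python3 - <<'E'
from h import *
np.set_printoptions(precision=3,suppress=True)
R=[]
for n in('top','scene'):
    c=arm.camera(n); p=[.472,.337,.16]; ce,s=cap(c,p); print(n,proj(c,p),ce,s,onz(c,ce,.16)); R.append(ray(c,ce))
    save(c,n+'1.png',(190,250,240,310) if n=='top' else (270,130,420,240),5)
    for t in 'pan_left','pan_right':
        b=arm.boxes_of(n,t)[0]; print(t,b['p'],b['location'],onz(c,b['location'],.103))
A=np.vstack([np.eye(3)-np.outer(d,d)/(d@d) for o,d in R]); B=np.hstack([(np.eye(3)-np.outer(d,d)/(d@d))@o for o,d in R])
print('cap3d',np.linalg.lstsq(A,B,rcond=None)[0])
E
```

```text
top [209.703 281.168] [208.171 278.594] [201 272  15  14 170] [0.479 0.341 0.16 ]
pan_left 0.98 [281.4, 235.2] [0.61  0.145 0.103]
pan_right 0.8 [364.6, 230.0] [ 0.621 -0.093  0.103]
scene [325.054 158.988] [328.875 159.094] [323 154  13  13  96] [0.483 0.341 0.16 ]
pan_left 0.85 [345.9, 224.6] [0.622 0.131 0.103]
pan_right 0.89 [309.2, 282.5] [ 0.63  -0.1    0.103]
cap3d [0.481 0.342 0.158]
```

View pics/scene1.png

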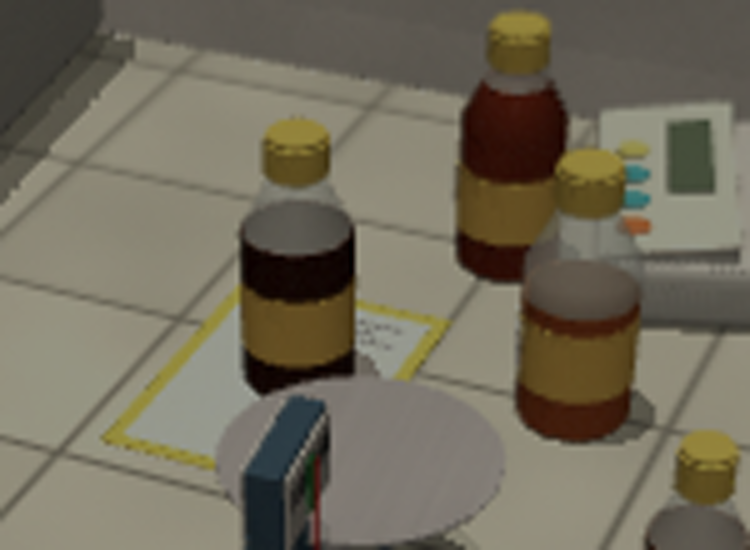

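The crop confirms the dark bottle is the one on the sheet, with its cap at world (0.481, 0.341). I'll grasp it, then lift.

```bash
cat >> h.py <<'E'
def q(a): return [0,np.cos(a/2),np.sin(a/2),0]
E
python3 - <<'E'
from h import *
np.set_printoptions(precision=3,suppress=True)
a=np.pi/2+.08
arm.move_l([.242,-.576,.33],velocity=.3)
arm.movep([.481,.341,.30],q(a))
arm.move_l([.481,.341,.138],velocity=.2)
arm.grab(25); print(arm.read_finger_gap(),arm.read_finger_force(),arm.read_contact_force())
arm.move_l([.481,.341,.32],velocity=.2)
print(arm.read_contact_force(),arm.read_finger_gap(),arm.read_t())
c=arm.camera('top'); save(c,'top2.png',(220,180,500,340),2.8)
for t in 'pan_left','pan_right','weight_100','weight_tray':
    for b in arm.tip_of('top',t)[:5]: print(t,b['p'],b['location'],onz(c,b['location'],.075 if 'pan' in t else .005))
hsv=cv2.cvtColor(c['image'],cv2.COLOR_RGB2HSV)
for p in [(284,238),(362,230)]: print(hsv[p[1],p[0]], c['image'][p[1],p[0]])
print(c['image'][238,250:320:4].tolist())
E
```

```text
0.039273941875278454 24.999928772449493 [ 0.64  -0.133 -1.14 ]
[-0.742 -0.157 -6.054] 0.03936728645359367 8.1
pan_left 0.58 [281.1, 235.8] [0.615 0.148 0.075]
pan_right 0.59 [362.1, 230.6] [ 0.626 -0.088  0.075]
weight_100 0.92 [449.6, 311.9] [ 0.391 -0.343  0.005]
weight_100 0.7 [447.9, 279.0] [ 0.489 -0.344  0.005]
weight_100 0.61 [451.9, 253.6] [ 0.566 -0.361  0.005]
weight_100 0.57 [484.3, 284.2] [ 0.472 -0.451  0.005]
weight_100 0.53 [406.9, 272.9] [ 0.51  -0.223  0.005]
weight_tray 0.96 [448.1, 283.0] [ 0.477 -0.344  0.005]
[ 19  20 181] [181 176 167]
[ 33  13 180] [179 180 171]
[[180, 181, 150], [175, 175, 145], [179, 168, 158], [183, 173, 164], [179, 171, 159], [181, 173, 164], [181, 173, 163], [179, 174, 165], [180, 175, 166], [181, 179, 170], [180, 176, 167], [181, 176, 169], [179, 175, 167], [181, 174, 166], [155, 144, 136], [119, 115, 110], [88, 85, 84], [48, 69, 82]]
```

View pics/top2.png

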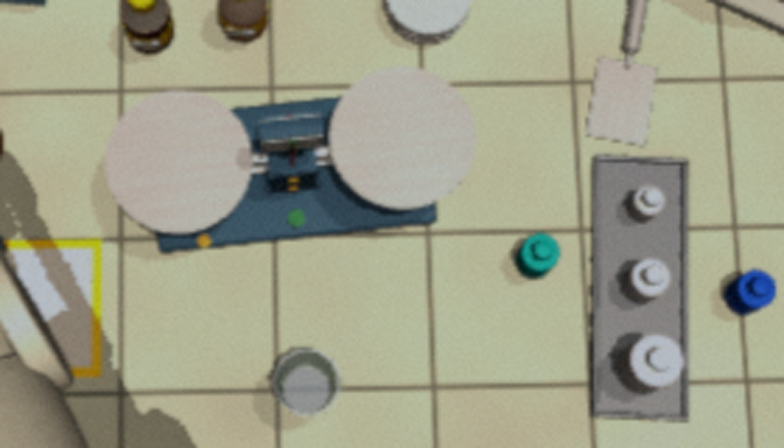

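The clear top view gives the pan centres at (284.3,237.9) and (363.6,229.6). The weight knobs are the 500 at (455.7,307.9), the 200 at (453.2,278.2) and the 100 at (452.9,250.4), with the teal and blue look-alikes outside the tray. Next I'll place the bottle.

```bash
python3 - <<'E'
from h import *
np.set_printoptions(precision=3,suppress=True)
c=arm.camera('top')
L=onz(c,(284.3,237.9),.105);R=onz(c,(363.6,229.6),.105); print(L,R,np.linalg.norm(L-R))
d=(L-R)[:2]; yaw=np.arctan2(-d[0],d[1]); print('yaw',yaw)
for n,p,z in(('500',(455.7,307.9),.103),('200',(453.2,278.2),.081),('100',(452.9,250.4),.068)): print(n,onz(c,p,z))
a=np.pi/2+yaw
T=L.copy(); g=.138
arm.move_l([T[0],T[1],.105+g+.05],q(a),velocity=.2)
arm.move_l([T[0],T[1],.105+g+.012],velocity=.12)
f0=arm.read_contact_force()[2]; z=.105+g+.010
while z>.091+g+.002:
    z-=.003; arm.move_l([T[0],T[1],z],velocity=.05); f=arm.read_contact_force()[2]; print(round(z-g,3),f-f0)
    if f-f0>2.5: break
arm.ungrasp(); arm.dwell(.3)
arm.move_l([T[0],T[1],.34],velocity=.2)
print(arm.read_t())
arm.movep([.45,-.2,.34],q(0.))
s=arm.camera('scene'); save(s,'scene3.png',(200,140,440,320),3.3); print(arm.read_t())
E
```

```text
[0.601 0.137 0.105] [ 0.621 -0.09   0.105] 0.2278584120481583
yaw 0.08719866072403444
500 [ 0.392 -0.339  0.103]
200 [ 0.48  -0.343  0.081]
100 [ 0.563 -0.35   0.068]
0.112 -1.1373640237796883
0.109 -0.19034986528792164
0.106 -0.7593960940719464
0.103 -0.7861466716731469
0.1 0.3266616944654732
0.097 0.3598974853996131
0.094 -0.13684383013589851
0.091 4.9990716187981254
14.125
15.5583
```

View pics/scene3.png

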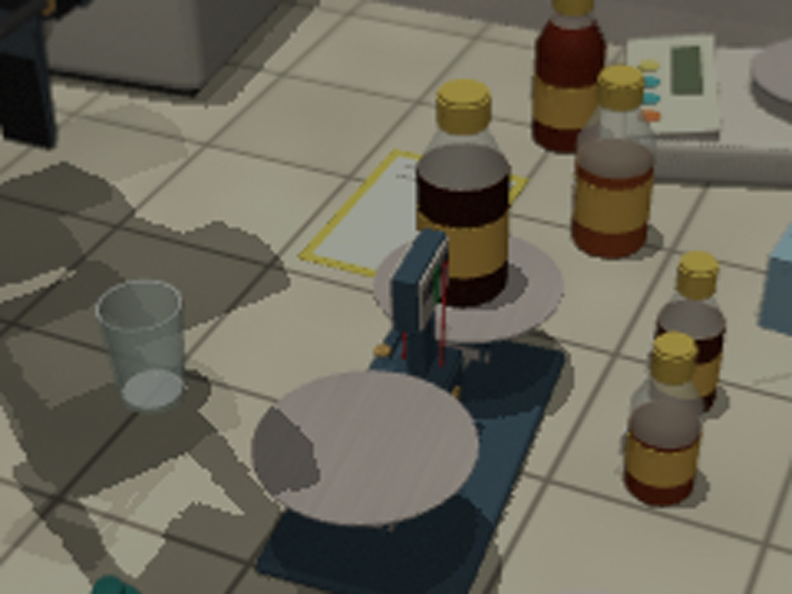

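The bottle stands upright and released on the sunken left pan, and the right pan is up. Next is the 500 g weight.

```bash
cat >> h.py <<'E'
yaw=.087; R=np.array([.621,-.090]); Y=np.array([-np.sin(yaw),np.cos(yaw)])
def place(src,tcp,off,ztop):
    g=tcp-.005; t=R+Y*off; x,y=src
    arm.movep([x,y,.16],q(0.)); arm.move_l([x,y,tcp],velocity=.15)
    arm.grab(25); print('gap',arm.read_finger_gap())
    arm.move_l([x,y,.26],velocity=.25)
    arm.movep([*t,ztop+g+.04],q(np.pi/2+yaw)); arm.move_l([*t,ztop+g+.01],velocity=.12)
    arm.dwell(.2); f0=np.mean([arm.read_contact_force()[2] for _ in range(4)]); z=ztop+g+.01
    while z>ztop+g-.006:
        z-=.002; arm.move_l([*t,z],velocity=.05); f=arm.read_contact_force()[2]; print(round(z-g,3),round(f-f0,2))
        if f-f0>1.6: break
    arm.ungrasp(); arm.dwell(.2)
    arm.move_l([*t,.33],velocity=.2); arm.movep([.45,-.25,.33],q(0.)); arm.dwell(.5)
E
python3 - <<'E'
from h import *
place((.392,-.340),.051,.03,.119)
s=arm.camera('scene'); save(s,'scene4.png',(240,170,400,330),3.7); print(arm.read_t())
E
```

```text
gap 0.05323972914182395
0.127 -0.41
0.125 -0.87
0.123 -0.21
0.121 -0.52
0.119 -0.63
0.117 3.88
26.1
```

View pics/scene4.png

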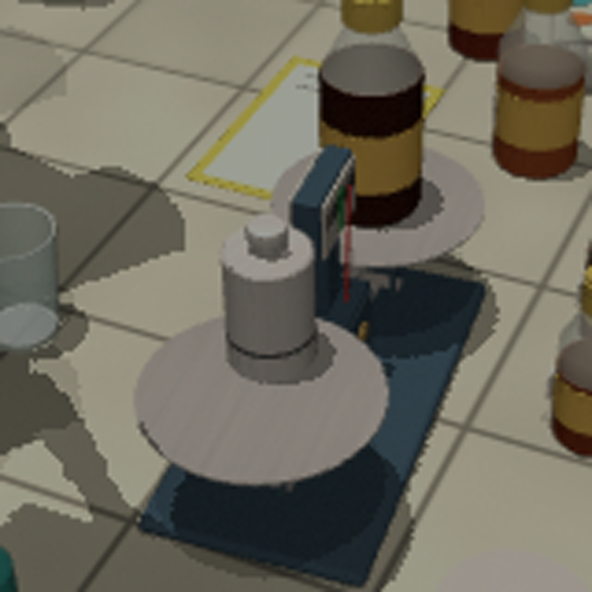

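The 500 stands on the pan and the pointer is still to the right of the green band. I'll quantify the tilt from the pan's front-edge row, comparing level, stop and now.

```bash
python3 - <<'E'
from h import *
s0=cv2.imread('pics/scene0.png')
s=arm.camera('scene'); cv2.imwrite('pics/full5.png',s['image'][:,:,::-1]); s5=s['image'][:,:,::-1]
def edge(im,c):
    g=im[290:312,c-2:c+3].mean((1,2)); hi,lo=g[:3].max(),g.min(); t=(hi+lo)/2; i=int(np.argmax(g<t)); return 290+i-1+(g[i-1]-t)/(g[i-1]-g[i])
for im in(s0,s5): print([round(edge(im,c),2) for c in(305,309,313,317)])
for h in(.091,.105,.119): print(h,[round(proj(s,[*(R+np.array([np.cos(t),np.sin(t)])*.075),h-.001])[1],2) for t in(-.9,-.6,-.3)])
a=cv2.imread('pics/scene3.png'); a=cv2.resize(a,(240,180),interpolation=cv2.INTER_AREA); f=np.zeros_like(s0); f[140:320,200:440]=a
print([round(edge(f,c),2) for c in(305,309,313,317)])
E
```

```text
[np.float64(303.56), np.float64(303.62), np.float64(303.57), np.float64(303.2)]
[np.float64(300.41), np.float64(300.51), np.float64(300.41), np.float64(299.83)]
0.091 [np.float64(306.99), np.float64(303.87), np.float64(298.85)]
0.105 [np.float64(302.28), np.float64(299.16), np.float64(294.16)]
0.119 [np.float64(297.47), np.float64(294.36), np.float64(289.37)]
[np.float64(298.55), np.float64(298.62), np.float64(298.68), np.float64(298.2)]
```

Level is row 303.6, the stop is 298.6 and it now reads 300.4. That gives about 0.077 rad, or roughly 96 g short, so the sample is about 600 g and I'll add the 100 g weight.

```bash
python3 - <<'E'
from h import *
place((.563,-.350),.024,-.035,.114)
arm.dwell(.5)
s=arm.camera('scene'); save(s,'scene6.png',(200,150,400,300),4); print(arm.read_t())
im=s['image'].astype(float)[:,:,::-1]
def edge(im,c):
    g=im[290:312,c-2:c+3].mean((1,2)); hi,lo=g[:3].max(),g.min(); t=(hi+lo)/2; i=int(np.argmax(g<t)); return 290+i-1+(g[i-1]-t)/(g[i-1]-g[i])
print([edge(im,c) for c in(305,309,313,317)])
E
```

```text
gap 0.031094001031051956
0.122 0.31
0.12 -0.22
0.118 -0.53
0.116 -0.39
0.114 -0.86
0.112 0.4
0.11 -0.33
0.108 3.69
38.6583
[np.float64(303.89099283520983), np.float64(303.70698131760076), np.float64(303.62485414235704), np.float64(303.20940170940173)]
```

View pics/scene6.png

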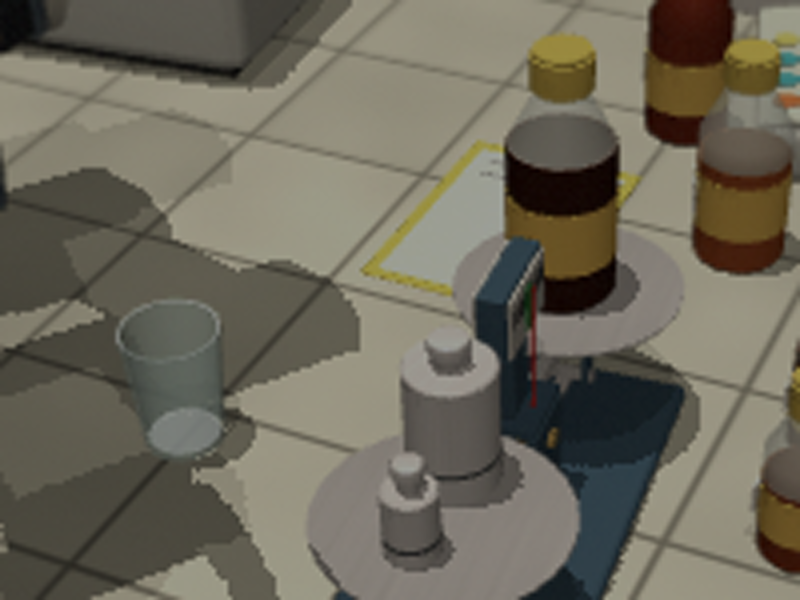

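The pan edge is back at its level row (303.6), both weights stand upright on the right pan, and the pointer is vertical. I'm handing in the job.

```bash
python3 -c "
from plant import arm
print(arm.finish_job())"
```

```text
the job is handed in; nothing more can be done
None
```

The dark honey bottle from the sheet (about 600 g) stands on the left pan, balanced by the 500 g and 100 g weights with the beam level; the job is handed in at about 39 s, and no verdict was returned.

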